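Fill the bead jar through the funnel stand

ROBOT

A 7-joint arm with a two-finger parallel gripper is mounted at the origin on the work surface. World frame = base frame: x ahead of the robot, y to its left, z up, the work surface at z = 0. Lengths are in m, angles in rad, forces in N, time in s.
With the tool pointing down it reaches from about 0.35 to 0.9 m from the base axis. Payload 8.1 kg.
Tool frame: the origin (TCP) lies midway between the tips of the shut fingers; the grasp point (between the pads) lies 19 mm behind it; z points along the fingers, y is the line along which they close (so a half turn about z gives the same grasp; the last joint's range is limited). The gripper opens to 92 mm and grips with 3 to 60 N. Pads are 19 mm wide; open, the fingers measure 130 mm over their backs; the gripper's body (75 mm by 190 mm) begins 47 mm behind the grasp point.
Start: joints at [1.179, 0.434, 0.025, 1.573, -0.012, 1.134, -0.075], TCP at [0.178, -0.599, 0.227] pointing down, gripper open.
Joint ranges: [-2.62, 2.62], [-0.44, 2.09], [-1.27, 1.32], [0.08, 2.57], [-1.32, 4.46], [0.12, 2], [-2.74, 2.74]. Speed limits (rad/s): [2.22, 2.22, 3.01, 3.01, 3.14, 3.14, 3.14].

INTERFACE

Orientations are given as a rotation vector (axis times angle).
In Python, from cell import observe, cams, job gives the robot as it stands. The module is installed in compiled form; this text tells all that it offers.
- The arm moves only by the tool step_arm, never from a script. Its argument "steps" is a list of rows, each a list of 6 numbers: the shift along the world's x, y, z in mm, then the turn, a rotation vector about the world's x, y, z in rad. In form: [[dx, dy, dz, rx, ry, rz], ...]. A call has 1 to 20 rows; each row shifts and turns the commanded pose from where the row before left it; what a row does not reach is not made up. A row lasts 1/12 s, in which the tool goes at most 41.7 mm and 7.16 degrees, less where a joint would pass 70% of its speed; a pose out of reach is approached as far as the arm can. A call with a gripper value outside its range is refused whole. "gripper" is the opening, from 0 (shut) to 1 (fully open), set as the call begins (left out, the last holds). The fingers move at their own pace and stop on an object; "force" is the grip in N (left out, the last holds). Time passes only in rows, so rows that do not move let the fingers close. It gives the time, the measured TCP pose, the force, the opening and the grip force at its end, in the units of the state.
- observe(): the state, without advancing time (a new reading comes with each control period).
- cams.get_image(name): name is "side" or "top" or "wrist"; returns the picture (400x640x3 uint8, red, green, blue); there is no depth.
- cams.get_calibration(name): a dict with "fov_y" (degrees; the focal length in pixels is half the picture's height over the tangent of half this angle, whatever the lens; pixels are square), "cx", "cy" (the principal point, pixels), "world_to_cam" (4x4, takes a point from world to camera coordinates). Camera axes: x right, y up, looking along -z (the intrinsics and any distortion apply to the point x, -y, -z); pixel columns grow to the right and rows downward; lengths in m; the calibration is good to about 2 mm. A picture is of the moment at which its call begins: read the wrist's pose just before it. get_calibration takes no time and is no camera call; for the wrist camera it gives the pose at the moment of the call.
- job.sign_off(): hands the job in; it is judged then, once.
The state is a dict: "clock": time; "joints": joint angles; "dq": joint speeds; "joint_efforts": joint torques, N m; "position": TCP position; "ee_rot": TCP orientation; "force": force on the tool from outside, world axes, zero at the start; "ft_torque": the same for the moment, N m; "width": opening from 0.0 (shut) to 1.0 (fully open); "gripper_force": force on a finger pad.
Only numpy, scipy, OpenCV 4.12 (cv2) and the standard library are available. Lean on these libraries where they do the work, as an engineer would, in place of code of your own. Each camera call takes 0.05 s, during which the arm holds its last target. There are 200 camera calls.

TASK

Take the palette knife, slip its blade through the notch under the hinged cover of the funnel stand and lever the cover up until it stands open (about upright or beyond); only the knife, never the robot itself, may touch the cover. Lay the knife flat back on the table, then carry the scoop to the stand and pour all six beads through the funnel into the narrow jar. Finally set the empty scoop down upright on the table, with the cover left open and the pencil pot, glue bottle and clay bird left where they stand.

Things in the scene. Friction and masses are not known exactly. Their poses are not given: they have to be found in the camera images.
- stand: Fixed wooden bead filling stand 130 x 130 mm, 171 mm high with its cover shut: 15 mm base, clear jar between four corner posts, steel funnel, and on top a square plywood collar (125 to 165 mm up, 118 mm wide inside, 6 mm walls). Origin: centre of its underside. Its -x side, with the notch, faces the world's +y (robot's left) within 0.3 rad; the cover is hinged along the top of its +x side.
- notch (a point): Centre of the pry notch on the outer face of the collar's -x wall, 158.5 mm above the table: a window 70 mm wide (stand's y) and 13 mm high right through the 6 mm wall, its foot at 152 mm, its top the shut cover's underside at 165 mm. Behind it is free space over the funnel. A blade goes in along +x. Axes as the stand's.
- funnel_mouth (a point): Centre of the collar's rim, on the funnel's axis, 165 mm above the table: pour here. The round funnel cone goes from 120 mm across at 142 mm above the table to a spout of inner diameter 46 mm at 92 mm.
- jar_floor (a point): Centre of the narrow clear jar's inner floor, on the funnel's axis, 20 mm above the table. The jar's inner diameter is 54 mm; its rim is 90 mm above the table, round the funnel's spout.
- cover_hinge (a point): Centre of the cover's hinge line, 165 mm above the table over the outer face of the stand's +x side. The hinge line runs along the stand's y; axes as the stand's.
- cover (a joint): Hinge of the plywood cover (130 x 130 x 6 mm, 70 g, flush with the collar all round, no handle): 0 shut, flat on the rim; grows as its notch-side edge swings up and over to the stand's +x; 1.57 upright, stop at 1.9. The stiff hinge (0.09 N m) holds it at any angle; lifting it at the notch takes 1 to 2 N. The hinge line lies in the plane of the cover's underside.
- cover_edge (a point): Middle of the cover's free edge (over the notch when shut), half-way through its thickness, 130 mm from the hinge line.
- knife: Palette knife, loose, 80 g, flat on the table. Wooden handle 105 mm long, 16 wide, 20 high, from the origin to +x; flat steel blade 2.5 mm thick, 22 wide, round tip, to -x, its mid-plane 10 mm above the underside. Origin: on the underside at the handle's blade end; z up. At the start the tip points roughly to the robot (world -x, within 0.4 rad).
- knife_grip (a point): Middle of the knife's handle, 50 mm behind its origin, 10 mm above the underside.
- knife_tip (a point): End of the blade, 110 mm ahead of the knife's origin (-x), at mid-thickness, 10 mm above the underside.
- scoop: Loose aluminium bead scoop, 150 g, on the table: floor 80 x 60 mm, side and back walls 34 mm high (54 mm between sides), open mouth to -x with a ramp rising gently (0.2 rad) to the lip, wooden handle to +x. Origin: centre of the floor's underside; z up. At the start the mouth faces the robot (world -x) within 0.35 rad. The beads slide out when the mouth is tipped down 55 to 65 degrees.
- scoop_grip (a point): Grip point on the scoop's handle (16 mm wide, 20 mm high), 75 mm behind the origin (+x), half-way up the handle, 34 mm above the underside. The free handle runs from 40 to 122 mm behind the origin and from 24 to 44 mm up.
- scoop_lip (a point): Middle of the scoop's pouring lip, 65 mm ahead of the origin (-x), 10 mm above the underside.
- pencil_pot: Bystander: steel pot with pencils, 76 mm across, about 130 mm high with them. Origin: centre of its underside.
- glue_bottle: Bystander: white bottle, 52 mm across, 110 mm high. Origin: centre of its underside.
- clay_bird: Bystander: little clay bird on a block, about 70 x 45 mm, 75 mm high. Origin: centre of its underside.
- bead0: One of six equal white ceramic barrel beads, 18 mm diameter, 16 mm high, 10 g, loose in the scoop at the start. Origin: centre of its underside, on its axis (z).
- bead1: One of six equal white ceramic barrel beads, 18 mm diameter, 16 mm high, 10 g, loose in the scoop at the start. Origin: centre of its underside, on its axis (z).
- bead2: One of six equal white ceramic barrel beads, 18 mm diameter, 16 mm high, 10 g, loose in the scoop at the start. Origin: centre of its underside, on its axis (z).
- bead3: One of six equal white ceramic barrel beads, 18 mm diameter, 16 mm high, 10 g, loose in the scoop at the start. Origin: centre of its underside, on its axis (z).
- bead4: One of six equal white ceramic barrel beads, 18 mm diameter, 16 mm high, 10 g, loose in the scoop at the start. Origin: centre of its underside, on its axis (z).
- bead5: One of six equal white ceramic barrel beads, 18 mm diameter, 16 mm high, 10 g, loose in the scoop at the start. Origin: centre of its underside, on its axis (z).
Not all that is in view belongs to the job. Several things look just like the knife: the one meant starts farthest to the robot's right. Several things have the shape of the scoop; the one meant has the colours described above.

How it is judged:
On the way, in this order (a step that is already met when the one before it is completed fails the run):
1. the knife's blade levers the cover up (value of joint cover above 0.2 rad and contact force between knife and cover above 0.1 N), for 0.05 s.
2. the cover stands open (value of joint cover above 1.3 rad), for 0.2 s.
3. the knife lies flat on the table, let go (height (world z) of knife below 0.02 m and angle between knife's own z axis and vertical below 0.2 rad and linear speed of knife below 0.03 m/s and contact force between the fingers and knife below 0.05 N and value of joint cover above 1.3 rad), for 0.2 s.
4. the scoop is tipped over the funnel (angle between scoop's own z axis and vertical above 0.5 rad and horizontal distance between scoop_lip and funnel_mouth below 0.07 m and height (world z) of scoop_lip above 0.12 m), for 0.1 s.
5. all six beads are in the jar (horizontal distance between each of bead0, bead1, bead2, bead3, bead4, bead5 and jar_floor below 0.029 m and height (world z) of each of bead0, bead1, bead2, bead3, bead4, bead5 below 0.095 m), for 0.2 s.
At the end, for the whole second after the job is handed in: All six beads at rest in the jar (origins within 29 mm of its axis, under 95 mm above the table); cover open (joint above 1.3 rad); knife flat and scoop upright on the table (underside under 20 mm up, tilt under 0.2 rad), both released and at rest (all of step 3 and all of step 5 and linear speed of each of bead0, bead1, bead2, bead3, bead4, bead5, scoop below 0.03 m/s and height (world z) of scoop below 0.02 m and angle between scoop's own z axis and vertical below 0.2 rad and contact force between the fingers and scoop below 0.05 N); the robot touches nothing.
It fails at once if the gripper or arm touches the cover (contact force between any of the fingers, the arm and cover above 0.5 N).
It fails at once if the pencil pot is moved by more than 30 mm (distance of pencil_pot from where it was at the start of the episode above 0.03 m).
It fails at once if the glue bottle is moved by more than 30 mm (distance of glue_bottle from where it was at the start of the episode above 0.03 m).
It fails at once if the clay bird is moved by more than 30 mm (distance of clay_bird from where it was at the start of the episode above 0.03 m).
It also fails if it takes over 72 s, if anything falls off the work surface, if the arm or the gripper's body presses on something with over 40 N, if the wrist force passes 120 N, or if a joint passes its speed limit or range.

## Working session

There is one attempt and no reset: what is moved stays moved. The work goes in short steps, Python scripts to look and compute and a tool call to move; the robot and the scene stay as the last step left them, time stands still between calls to the robot, and variables do not carry over. Pictures are saved under pics/ and viewed, at most 10 in all, crops included, and the job is handed in when it is done.

Besides the shell and the picture viewer there is one more tool, called after "Request:" in YAML: its name, and indented under it one key for each argument. step_arm: Moves the arm, as the interface text tells. Its arguments: {"type":"object","properties":{"steps":{"type":"array","items":{"type":"array","items":{"type":"number"}}},"gripper":{"type":"number"},"force":{"type":"number"}},"required":["steps"]}

```bash
mkdir -p pics; ls; python3 - <<'E'
from cell import observe,cams
import cv2,numpy as np
s=observe(); print({k:np.round(v,3).tolist() for k,v in s.items()})
for n in("side","top"):
    im=cams.get_image(n); cv2.imwrite(f"pics/{n}0.png",im[:,:,::-1])
    c=cams.get_calibration(n); print(n,c)
E
```

```text
pics
{'clock': 0.0, 'joints': [1.179, 0.435, 0.025, 1.574, -0.012, 1.134, -0.075], 'dq': [0.0, -0.001, 0.001, -0.001, -0.002, -0.0, 0.0], 'joint_efforts': [0.0, -66.785, 0.985, -31.447, -0.061, 0.043, 0.0], 'position': [0.178, -0.599, 0.226], 'ee_rot': [-3.107, -0.452, 0.001], 'force': [-0.331, 0.115, 0.218], 'ft_torque': [-0.042, -0.044, -0.025], 'gripper_force': 0.0, 'width': 0.999}
side {'fov_y': 49.773372217365576, 'cx': 319.4263362854578, 'cy': 196.77019751725635, 'world_to_cam': array([[-0.94578969, -0.32466536,  0.00861835,  0.51883343],
       [ 0.24968794, -0.70988941,  0.65856887, -0.16531571],
       [-0.20769642,  0.62501955,  0.7524711 , -1.15821121],
       [ 0.        ,  0.        ,  0.        ,  1.        ]])}
top {'fov_y': 48.467503657063205, 'cx': 312.2058687003428, 'cy': 208.656119496616, 'world_to_cam': array([[-0.02141163, -0.99969651,  0.01218302,  0.03457871],
       [ 0.99670404, -0.02039064,  0.07851933, -0.54510318],
       [-0.07824708,  0.01382409,  0.99683815, -1.41265106],
       [ 0.        ,  0.        ,  0.        ,  1.        ]])}
```

View pics/top0.png

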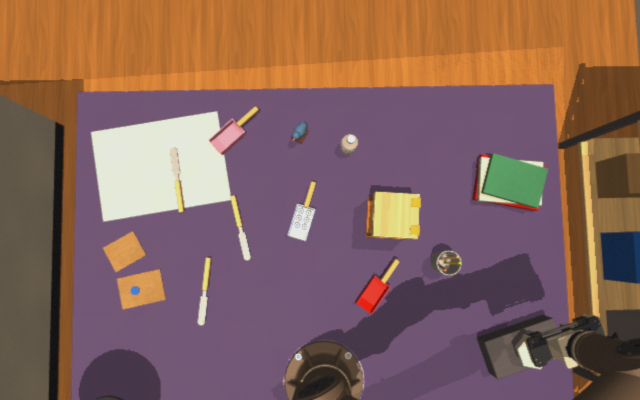

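View pics/side0.png

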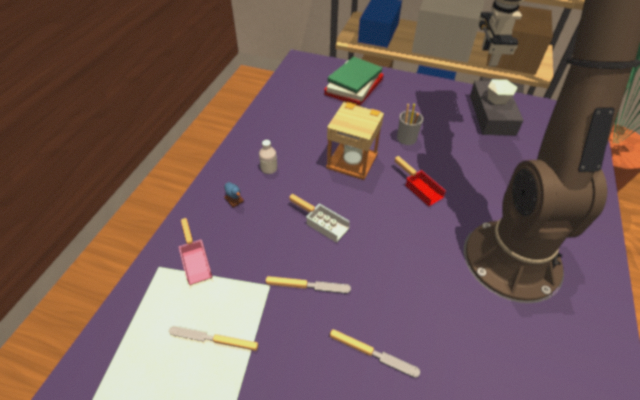

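The knife-like things in the top view are at (240,228), (204,290) and (178,180). The one at (240,228) is farthest to the robot's right (image right is −y), its tip points to −x, so it fits. The scoop-like things are silver at (303,215), red at (375,290) and pink at (228,135). The silver one with beads and a wooden handle fits. The stand is at (395,215) with its hinges to image right (−y).

```bash
cat > h.py <<'E'
import cv2,numpy as np
from cell import observe,cams,job
def ray(cal,u,v,H=400):
    f=H/2/np.tan(np.radians(cal["fov_y"])/2); M=cal["world_to_cam"]; R,t=M[:3,:3],M[:3,3]
    d=R.T@np.array([(u-cal["cx"])/f,-(v-cal["cy"])/f,-1]); return -R.T@t,d
def onz(cal,u,v,z):
    o,d=ray(cal,u,v); return o+d*(z-o[2])/d[2]
def px(cal,P,H=400):
    f=H/2/np.tan(np.radians(cal["fov_y"])/2); p=cal["world_to_cam"]@np.append(P,1)
    return np.array([cal["cx"]+f*p[0]/-p[2],cal["cy"]-f*p[1]/-p[2]])
def shot(n,name=None):
    c=cams.get_calibration(n); im=cams.get_image(n)[:,:,::-1].copy()
    if name: cv2.imwrite(f"pics/{name}.png",im)
    return im,c
def blobs(mask,box,amin=15):
    m=np.zeros_like(mask); x0,y0,x1,y1=box; m[y0:y1,x0:x1]=mask[y0:y1,x0:x1]
    cs,_=cv2.findContours(m,cv2.RETR_EXTERNAL,cv2.CHAIN_APPROX_NONE)
    return sorted([c for c in cs if cv2.contourArea(c)>amin],key=cv2.contourArea,reverse=True)
E
python3 - <<'E'
from h import *
im=cv2.imread("pics/top0.png"); c=cams.get_calibration("top")
hsv=cv2.cvtColor(im,cv2.COLOR_BGR2HSV)
Y=cv2.inRange(hsv,(15,90,90),(35,255,255)); W=cv2.inRange(hsv,(0,0,120),(179,70,255)); 
S=cv2.inRange(hsv,(5,90,60),(35,255,255))
def rep(t,m,box,z):
    for b in blobs(m,box)[:3]:
        r=cv2.boxPoints(cv2.minAreaRect(b)); M=cv2.moments(b); ctr=(M['m10']/M['m00'],M['m01']/M['m00'])
        print(t,np.round(ctr,1),np.round(onz(c,*ctr,z)*1000,1)[:2],'corners',[np.round(onz(c,*p,z)[:2]*1000).astype(int).tolist() for p in r])
rep('handle',Y,(225,185,260,270),.02); rep('blade',W,(232,215,260,270),.011)
rep('shandle',Y,(295,170,325,215),.044); rep('scoop',W,(280,195,325,250),.03)
rep('stand',S,(355,180,430,250),.171)
rep('standY',Y,(355,180,430,250),.171)
v=np.hstack([cv2.resize(im[180:270,205:275],None,fx=5,fy=5,interpolation=2),cv2.resize(im[170:260,280:350],None,fx=5,fy=5,interpolation=2)])
cv2.imwrite("pics/crop1.png",v[:, :800])
E
```

```text
handle [235.7 211. ] [543.1 269.7] corners [[593, 290], [597, 273], [495, 250], [492, 267]]
blade [243.5 244.5] [435.2 246.9] corners [[494, 275], [501, 246], [385, 220], [379, 249]]
shandle [309.4 193.8] [591.7  31.5] corners [[555, 52], [635, 26], [630, 11], [550, 37]]
scoop [301.  222.3] [502.   60.2] corners [[460, 111], [567, 76], [545, 10], [438, 45]]
stand [392.9 215.4] [ 509.7 -207.6] corners [[450, -125], [584, -137], [571, -293], [438, -280]]
standY [395.3 215.1] [ 510.3 -214.6] corners [[451, -139], [583, -151], [571, -293], [439, -279]]
```

View pics/crop1.png

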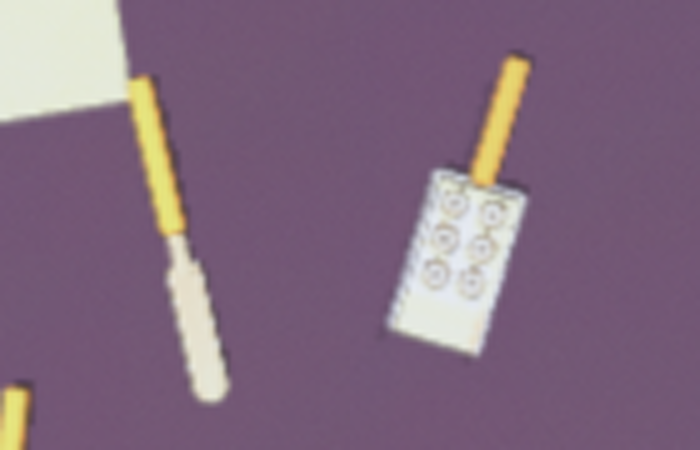

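The crop confirms both: the knife at crop (180,240) with its tip down at (210,390), and the silver scoop holding six beads at (455,260) with its mouth toward the robot. The knife grasp is about (533,267) with yaw 0.22. The stand needs a closer look.

```bash
python3 - <<'E'
from h import *
t=cv2.imread("pics/top0.png"); s=cv2.imread("pics/side0.png")
v=np.hstack([cv2.resize(t[180:250,355:430],None,fx=5.3,fy=5.3,interpolation=2),cv2.resize(s[95:165,322:397],None,fx=5.3,fy=5.3,interpolation=2)])
print(v.shape);cv2.imwrite("pics/crop2.png",v)
E
```

```text
(371, 796, 3)
```

View pics/crop2.png

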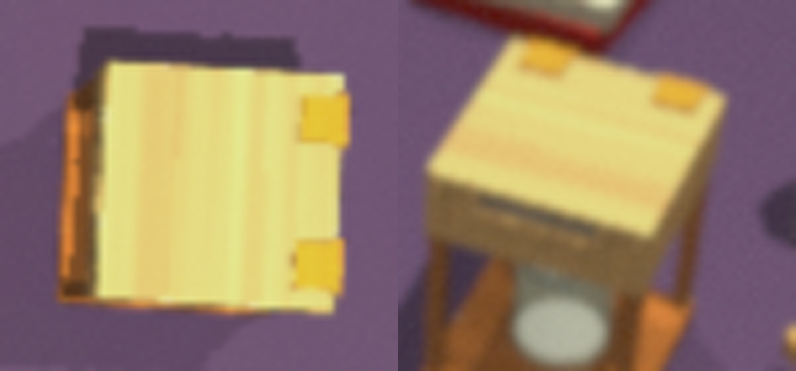

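Request:
step_arm:
  steps:
    - [20, 41, 0, 0, 0, 0]
    - [20, 41, 0, 0, 0, 0]
    - [20, 41, 0, 0, 0, 0]
    - [20, 41, 0, 0, 0, 0]
    - [20, 41, 0, 0, 0, 0]
    - [20, 41, 0, 0, 0, 0]
    - [20, 41, 0, 0, 0, 0]
    - [20, 41, 0, 0, 0, 0]
    - [20, 41, 0, 0, 0, 0]
    - [20, 41, 0, 0, 0, 0]
    - [20, 41, 0, 0, 0, -0.07]
  gripper: 0.6
  force: 60

```text
clock: 1.02
position: [0.3791, -0.1853, 0.2268]
ee_rot: [3.122, 0.344, -0.0]
force: [1.3, -0.3, 0.7]
width: 0.601
gripper_force: 0.0
```

The left crop shows cover corners at (107,62), (344,73), (333,312), (95,297) with hinges on the right. The right crop shows cover corners at (515,38), (727,95), (655,236), (430,168) with the notch at (535,215).

```bash
python3 - <<'E'
from h import *
for n,P,o in(("top",[(107,62),(344,73),(333,312),(95,297)],(355,180)),("side",[(117.5,38),(329.5,95),(257.5,236),(32.5,168)],(322,95))):
    c=cams.get_calibration(n); Q=np.array([onz(c,*(np.array(p)/5.3+o-.4),.171)[:2]*1000 for p in P]); print(n,Q.round().tolist(),Q.mean(0).round(1),np.linalg.norm(Q-np.roll(Q,1,0),axis=1).round())
    e=Q-np.roll(Q,1,0); print([round(float(np.arctan2(a[1],a[0])),3) for a in e])
E
```

```text
top [[581.0, -157.0], [572.0, -287.0], [442.0, -276.0], [452.0, -147.0]] [ 511.7 -217. ] [129. 130. 131. 130.]
[-0.083, -1.637, 3.055, 1.487]
side [[569.0, -286.0], [441.0, -275.0], [449.0, -145.0], [579.0, -158.0]] [ 509.4 -216. ] [128. 129. 131. 131.]
[-1.648, 3.059, 1.507, -0.101]
```

Request:
step_arm:
  steps:
    - [12.8, 37.7, 0, 0, 0, 0]
    - [12.8, 37.7, 0, 0, 0, 0]
    - [12.8, 37.7, 0, 0, 0, 0]
    - [12.8, 37.7, 0, 0, 0, 0]
    - [12.8, 37.7, 0, 0, 0, 0]
    - [12.8, 37.7, 0, 0, 0, 0]
    - [12.8, 37.7, 0, 0, 0, 0]
    - [12.8, 37.7, 0, 0, 0, 0]
    - [12.8, 37.7, 0, 0, 0, 0]
    - [12.8, 37.7, 0, 0, 0, 0]
    - [12.8, 37.7, 0, 0, 0, 0]
    - [12.8, 37.7, 0, 0, 0, 0]
    - [0, 0, -40, 0, 0, 0]
    - [0, 0, -40, 0, 0, 0]
    - [0, 0, -40, 0, 0, 0]
    - [0, 0, -40, 0, 0, 0]
    - [0, 0, 0, 0, 0, 0]

```text
clock: 2.43
position: [0.528, 0.262, 0.0592]
ee_rot: [3.118, 0.343, -0.018]
force: [-0.5, -1.5, -0.3]
width: 0.597
gripper_force: 0.0
```

```bash
python3 - <<'E'
from h import *
s=observe(); print(s['position'],s['ee_rot'],s['joints'])
shot("wrist","w1")
E
```

```text
[0.52800546 0.26196361 0.05921416] [ 3.11761183  0.34286575 -0.01805171] [-0.24949143  0.61196272 -0.43706818  1.79507931  0.33685185  0.8219665
 -2.20365133]
```

View pics/w1.png

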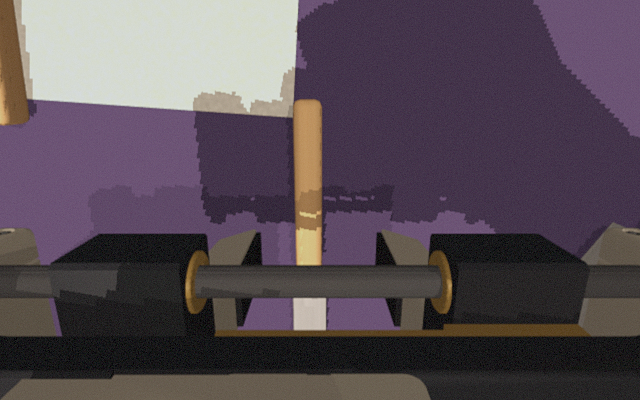

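The handle (column 308) sits between the fingers (centre 319), about 5 mm off as the pose shortfall predicts, so I correct and go down.

Request:
step_arm:
  steps:
    - [5, 5, -20, 0, 0, 0]
    - [0, 0, -18, 0, 0, 0]
    - [0, 0, -10, 0, 0, 0]
    - [0, 0, -6, 0, 0, 0]
    - [0, 0, 0, 0, 0, 0]
    - [0, 0, 0, 0, 0, 0]

```text
clock: 2.98
position: [0.5381, 0.2705, 0.0141]
ee_rot: [-3.122, -0.343, -0.002]
force: [0.8, 0.4, 0.7]
width: 0.599
gripper_force: 0.0
```

Request:
step_arm:
  steps:
    - [-4, -1, -6, 0, 0, 0]
    - [0, 0, -4, 0, 0, 0]
    - [0, 0, 0, 0, 0, 0]
    - [0, 0, 0, 0, 0, 0]

```text
clock: 3.32
position: [0.5334, 0.2691, 0.0028]
ee_rot: [3.123, 0.343, -0.0]
force: [0.6, -0.3, 0.1]
width: 0.601
gripper_force: 0.0
```

Request:
step_arm:
  steps:
    - [0, 0, 0, 0, 0, 0]
    - [0, 0, 0, 0, 0, 0]
    - [0, 0, 0, 0, 0, 0]
    - [0, 0, 0, 0, 0, 0]
    - [0, 0, 0, 0, 0, 0]
    - [0, 0, 0, 0, 0, 0]
  gripper: 0
  force: 60

```text
clock: 3.82
position: [0.5335, 0.2692, 0.0028]
ee_rot: [3.123, 0.343, 0.0]
force: [-0.1, -0.4, 0.2]
width: 0.217
gripper_force: 0.0
```

Request:
step_arm:
  steps:
    - [0, 0, 0, 0, 0, 0]
    - [0, 0, 0, 0, 0, 0]
    - [0, 0, 0, 0, 0, 0]
    - [0, 0, 10, 0, 0, 0]
    - [0, 0, 34, 0, 0, 0]
    - [0, 0, 35, 0, 0, 0]
    - [0, 0, 35, 0, 0, 0]
    - [0, 0, 34.5, 0, 0, 0]
    - [0, 0, 0, 0, 0, 0]

```text
clock: 4.57
position: [0.5364, 0.2718, 0.159]
ee_rot: [-3.118, -0.343, -0.015]
force: [0.8, 1.2, -0.5]
width: 0.165
gripper_force: 60.0
```

Request:
step_arm:
  steps:
    - [0, -20, 0, 0, 0, 0.106]
    - [0, -20, 0, 0, 0, 0.106]
    - [0, -20, 0, 0, 0, 0.106]
    - [0, -20, 0, 0, 0, 0.106]
    - [0, -20, 0, 0, 0, 0.106]
    - [0, -20, 0, 0, 0, 0.106]
    - [0, -20, 0, 0, 0, 0.106]
    - [0, -20, 0, 0, 0, 0.106]
    - [0, -20, 0, 0, 0, 0.106]
    - [0, -20, 0, 0, 0, 0.106]
    - [-1, -17, 0, 0, 0, 0.106]
    - [-2, -15, 0, 0, 0, 0.106]
    - [0, 0, 0, 0, 0, 0]
    - [0, 0, 0, 0, 0, 0]
    - [0, 0, 0, 0, 0, 0]

```text
clock: 5.82
position: [0.5306, 0.038, 0.1516]
ee_rot: [-2.311, -2.128, -0.001]
force: [0.1, 0.4, -0.7]
width: 0.172
gripper_force: 60.0
```

```bash
python3 - <<'E'
from h import *
s=observe(); print(s['position'],s['ee_rot'],s['joints'])
t,_=shot("top");a,_=shot("side")
v=np.hstack([cv2.resize(t[150:260,270:430],(400,275),interpolation=2),cv2.resize(a[90:200,260:420],(400,275),interpolation=2)])
cv2.imwrite("pics/c3.png",v)
E
```

```text
[0.53057433 0.03803211 0.15164818] [-2.31089689e+00 -2.12815775e+00 -1.33482778e-03] [ 0.40955796  0.48626145 -0.79604645  1.84650745  0.41294522  0.9813179
 -0.64591524]
```

View pics/c3.png

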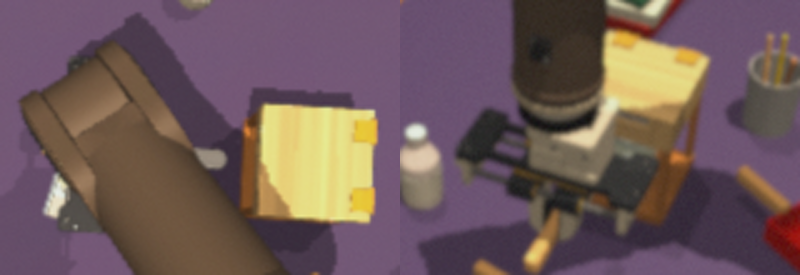

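The top half shows the blade tip at crop (226,158), in line with the stand. The side half shows the knife level and held by the handle.

```bash
python3 - <<'E'
from h import *
c=cams.get_calibration("top"); print(onz(c,226/2.5+270-.3,158/2.5+150-.3,.158))
E
```

```text
[ 0.51968314 -0.11450741  0.158     ]
```

Request:
step_arm:
  steps:
    - [-1, -12, 0, 0, 0, 0]
    - [-1, -12, 0, 0, 0, 0]
    - [-1, -12, 0, 0, 0, 0]
    - [-1, -12, 0, 0, 0, 0]
    - [-1, -12, 0, 0, 0, 0]
    - [-1, -12, 0, 0, 0, 0]
    - [-0.5, -12, 0, 0, 0, 0]
    - [0, 0, 0, 0, 0, 0]
    - [0, 0, 0, 0, 0, 0]

```text
clock: 6.67
position: [0.524, -0.0477, 0.1512]
ee_rot: [-2.311, -2.128, -0.0]
force: [-0.5, -0.2, -1.6]
width: 0.172
gripper_force: 60.0
```

```bash
python3 - <<'E'
from h import *
t,_=shot("top");a,_=shot("side")
v=np.hstack([cv2.resize(t[150:260,270:430],(400,275),interpolation=2),cv2.resize(a[90:200,260:420],(400,275),interpolation=2)])
cv2.imwrite("pics/c4.png",v)
E
```

```text
(no output)
```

View pics/c4.png

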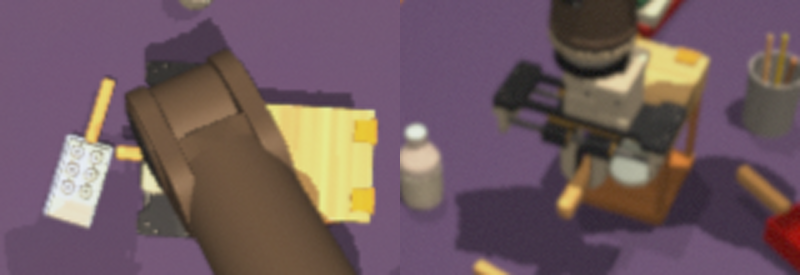

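Blade is in the notch with no jam; now I lift.

Request:
step_arm:
  steps:
    - [0, 0, 6, 0, 0, 0]
    - [0, 0, 8, 0, 0, 0]
    - [0, 0, 8, 0, 0, 0]
    - [0, 0, 8, 0, 0, 0]
    - [0, 0, 0, 0, 0, 0]
    - [0, 0, 0, 0, 0, 0]

```text
clock: 7.27
position: [0.5246, -0.0466, 0.1821]
ee_rot: [2.307, 2.13, 0.002]
force: [-1.0, -0.2, -0.8]
width: 0.17
gripper_force: 60.0
```

```bash
python3 - <<'E'
from h import *
s=observe(); print(s['position'],s['force'],s['ft_torque'])
a,_=shot("side"); 
cv2.imwrite("pics/c5.png",cv2.resize(a[60:200,230:430],(800,560),interpolation=2))
E
```

```text
[ 0.52457952 -0.04655402  0.18212376] [-0.99503156 -0.23228431 -0.78439318] [-0.00352453 -0.08487579  0.00993089]
```

View pics/c5.png

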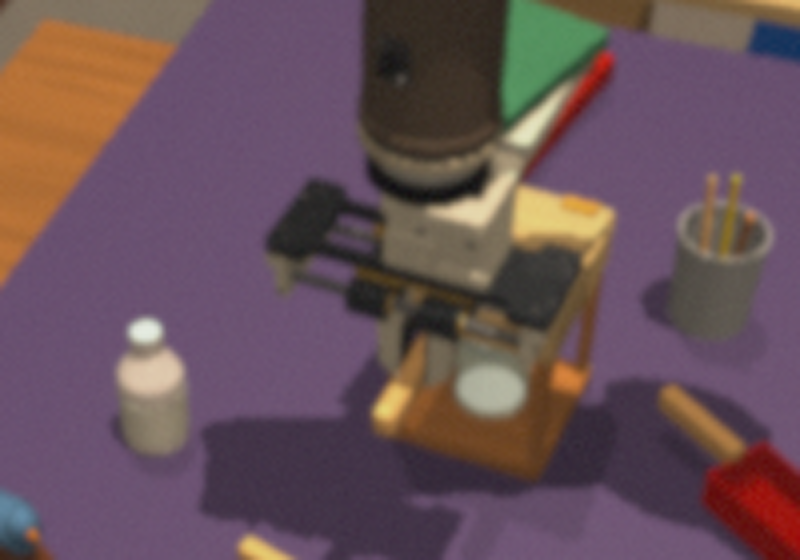

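The view shows the hand over the notch with the cover partly hidden. The bird is at the lower left, and everything else is untouched. Continuing the lift and rotation.

Request:
step_arm:
  steps:
    - [0, 0, 8, 0, 0, 0]
    - [0, 0, 8, 0, 0, 0]
    - [0, 0, 8, 0, 0, 0]
    - [0, 0, 8, 0, 0, 0]
    - [-0.4, -5, 8, 0, 0, 0]
    - [-0.4, -5, 8, 0, 0, 0]
    - [-0.4, -7, 7, 0, 0, 0]
    - [-0.5, -7, 7, 0, 0, 0]
    - [0, 0, 0, 0, 0, 0]
    - [0, 0, 0, 0, 0, 0]

```text
clock: 8.15
position: [0.5225, -0.0718, 0.2436]
ee_rot: [2.31, 2.128, 0.0]
force: [-0.0, -0.2, -1.2]
width: 0.169
gripper_force: 60.0
```

```bash
python3 - <<'E'
from h import *
s=observe(); print(s['position'],s['force'],s['ft_torque'])
t,_=shot("top");a,_=shot("side")
v=np.hstack([cv2.resize(t[150:260,300:460],(400,275),interpolation=2),cv2.resize(a[70:180,260:420],(400,275),interpolation=2)])
cv2.imwrite("pics/c6.png",v)
E
```

```text
[ 0.52254315 -0.07182171  0.24362692] [-0.03836915 -0.23742797 -1.17116198] [ 0.01284526 -0.14218803  0.039583  ]
```

View pics/c6.png

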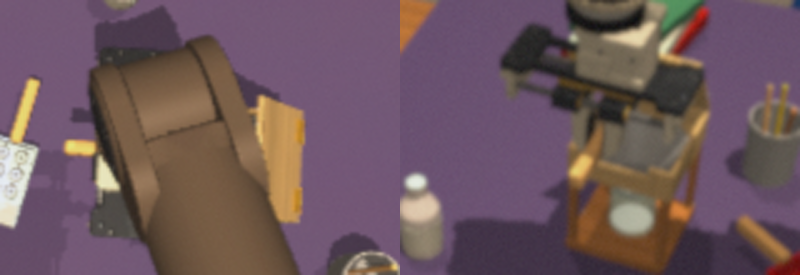

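The top half shows the cover swinging open (crop 260–300, foreshortened), and the side half shows the open funnel. Pushing on past upright.

Request:
step_arm:
  steps:
    - [-0.7, -9, 4, 0, 0, 0]
    - [-0.7, -9, 4, 0, 0, 0]
    - [-0.7, -9, 4, 0, 0, 0]
    - [-0.7, -9, 3, 0, 0, 0]
    - [-0.7, -9, 2, 0, 0, 0]
    - [-0.7, -9, 0, 0, 0, 0]
    - [-0.7, -9, 0, 0, 0, 0]
    - [-0.7, -9, 0, 0, 0, 0]
    - [-0.7, -9, 0, 0, 0, 0]
    - [0, 0, 0, 0, 0, 0]
    - [0, 0, 0, 0, 0, 0]
    - [0, 0, 0, 0, 0, 0]

```text
clock: 9.25
position: [0.516, -0.1515, 0.2602]
ee_rot: [-2.308, -2.131, -0.0]
force: [0.1, 0.8, -1.0]
width: 0.171
gripper_force: 60.0
```

Request:
step_arm:
  steps:
    - [1, 13, 0, 0, 0, 0]
    - [2, 26, 0, 0, 0, 0]
    - [2, 27, 0, 0, 0, 0]
    - [2, 27, 0, 0, 0, 0]
    - [2, 27, 0, 0, 0, 0]
    - [1, 25, -5, 0, 0, -0.106]
    - [1, 25, -10, 0, 0, -0.106]
    - [1, 25, -10, 0, 0, -0.106]
    - [1, 25, -10, 0, 0, -0.106]
    - [1, 25, -10, 0, 0, -0.106]
    - [1, 25, -10, 0, 0, -0.106]
    - [1, 25, -10, 0, 0, -0.106]
    - [1, 25, -10, 0, 0, -0.106]
    - [0, 25, -10, 0, 0, -0.106]
    - [0, 25, -10, 0, 0, -0.106]
    - [0, 25, -10, 0, 0, -0.106]
    - [0, 25, -5, 0, 0, -0.106]
    - [0, 0, 0, 0, 0, 0]
    - [0, 0, 0, 0, 0, 0]

```text
clock: 10.83
position: [0.5312, 0.2717, 0.1501]
ee_rot: [-3.121, -0.352, 0.001]
force: [0.2, -0.9, -1.0]
width: 0.172
gripper_force: 60.0
```

```bash
python3 - <<'E'
from h import *
s=observe(); print(s['position'],s['ee_rot'])
t,_=shot("top","t7");a,_=shot("side","s7")
v=np.hstack([cv2.resize(t[150:310,220:450],(400,278),interpolation=2),cv2.resize(a[80:300,260:420],(400,550),interpolation=2)[:278]])
v=np.vstack([np.hstack([cv2.resize(t[180:250,360:430],(280,280),interpolation=2),cv2.resize(t[190:290,220:320],(280,280),interpolation=2)]),np.hstack([cv2.resize(a[80:180,310:410],(280,280),interpolation=2),cv2.resize(a[180:320,230:370],(280,280),interpolation=2)])])
cv2.imwrite("pics/c7.png",v)
E
```

```text
[0.53116563 0.27166142 0.15009073] [-3.12075409e+00 -3.51545191e-01  1.20428017e-03]
```

View pics/c7.png

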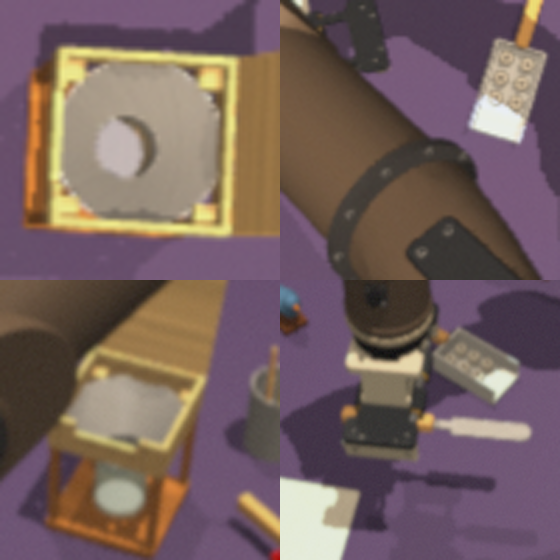

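The cover stands open past upright, the funnel is clear and the knife is level in the hand. Laying the knife down where it was. (All ten views are used, so from here I check by numbers.)

Request:
step_arm:
  steps:
    - [0, 0, -38, 0, 0, 0]
    - [0, 0, -38, 0, 0, 0]
    - [0, 0, -35, 0, 0, 0]
    - [0, 0, -15, 0, 0, 0]
    - [0, 0, -9, 0, 0, 0]
    - [0, 0, -6, 0, 0, 0]
    - [0, 0, -3, 0, 0, 0]
    - [0, 0, 0, 0, 0, 0]
    - [0, 0, 0, 0, 0, 0]
    - [0, 0, 0, 0, 0, 0]

```text
clock: 11.77
position: [0.5338, 0.2686, 0.0075]
ee_rot: [-3.122, -0.343, -0.003]
force: [-0.2, 0.5, -0.2]
width: 0.168
gripper_force: 60.0
```

Request:
step_arm:
  steps:
    - [0, 0, -2.5, 0, 0, 0]
    - [0, 0, -2, 0, 0, 0]
    - [0, 0, 0, 0, 0, 0]
    - [0, 0, 0, 0, 0, 0]

```text
clock: 12.1
position: [0.5335, 0.2685, 0.0027]
ee_rot: [-3.123, -0.343, -0.002]
force: [-1.6, -1.5, 7.9]
width: 0.17
gripper_force: 60.0
```

Request:
step_arm:
  steps:
    - [0, 0, 0, 0, 0, 0]
    - [0, 0, 0, 0, 0, 0]
    - [0, 0, 0, 0, 0, 0]
    - [0, 0, 0, 0, 0, 0]
    - [0, 0, 0, 0, 0, 0]
    - [0, 0, 0, 0, 0, 0]
    - [0, 0, 0, 0, 0, 0]
  gripper: 0.5

```text
clock: 12.68
position: [0.533, 0.2682, 0.0016]
ee_rot: [3.123, 0.343, -0.0]
force: [-0.2, -0.6, -0.3]
width: 0.498
gripper_force: 0.0
```

Request:
step_arm:
  steps:
    - [0, 0, 10, 0, 0, 0]
    - [0, 0, 25, 0, 0, 0]
    - [0, 0, 40, 0, 0, 0]
    - [0, 0, 40, 0, 0, 0]
    - [0, 0, 35, 0, 0, 0]
    - [0, 0, 0, 0, 0, 0]

```text
clock: 13.18
position: [0.536, 0.2711, 0.1601]
ee_rot: [-3.118, -0.343, -0.016]
force: [1.0, 1.5, 0.5]
width: 0.496
gripper_force: 0.0
```

Request:
step_arm:
  steps:
    - [6, -24, 0, 0, 0, -0.09]
    - [6, -24, 0, 0, 0, -0.09]
    - [6, -24, 0, 0, 0, -0.09]
    - [6, -24, 0, 0, 0, -0.09]
    - [6, -24, 0, 0, 0, -0.09]
    - [6, -24, 0, 0, 0, -0.085]
    - [6, -24, 0, 0, 0, 0]
    - [6, -24, 0, 0, 0, 0]
    - [8, -24, 0, 0, 0, 0]
    - [8, -24, 0, 0, 0, 0]
    - [0, 0, -30, 0, 0, 0]
    - [0, 0, -30, 0, 0, 0]
    - [0, 0, -20, 0, 0, 0]
    - [0, 0, 0, 0, 0, 0]
    - [0, 0, 0, 0, 0, 0]
    - [0, 0, 0, 0, 0, 0]

```text
clock: 14.52
position: [0.5979, 0.0287, 0.0734]
ee_rot: [-3.102, 0.494, -0.003]
force: [0.7, 0.4, 0.6]
width: 0.501
gripper_force: 0.0
```

```bash
python3 - <<'E'
from h import *
from scipy.spatial.transform import Rotation as R
s=observe(); print(s['position'],R.from_rotvec(s['ee_rot']).as_matrix().round(3).tolist(),s['joints'].round(3) if hasattr(s['joints'],'round') else s['joints'])
t,c=shot("top","t8"); hsv=cv2.cvtColor(t,cv2.COLOR_BGR2HSV)
W=cv2.inRange(hsv,(0,0,120),(179,70,255));Y=cv2.inRange(hsv,(15,90,90),(35,255,255))
for n,m,b,z in(("kn blade",W,(232,215,265,275),.011),("kn handle",Y,(225,185,260,270),.02)):
    for k in blobs(m,b)[:2]: print(n,[np.round(onz(c,*p,z)[:2]*1000).astype(int).tolist() for p in cv2.boxPoints(cv2.minAreaRect(k))])
# wrist view: handle (yellow) 
w,cw=shot("wrist","w8"); hw=cv2.cvtColor(w,cv2.COLOR_BGR2HSV)
m=cv2.inRange(hw,(8,80,90),(30,255,255))
for k in blobs(m,(150,0,500,325),150)[:4]: print('w',cv2.boundingRect(k),cv2.contourArea(k))
for P in((.6325,.0185,.044),(.599,.0294,.044)): print('exp',px(cw,P))
E
```

```text
[0.59789509 0.0286569  0.0733551 ] [[0.951, -0.311, 0.002], [-0.311, -0.951, 0.0], [0.002, -0.001, -1.0]] [ 0.104  0.583 -0.348  1.781  0.259  0.821 -2.255]
kn blade [[496, 284], [503, 249], [385, 221], [377, 255]]
kn blade [[341, 253], [357, 252], [356, 208], [340, 208]]
kn handle [[593, 289], [597, 271], [495, 249], [492, 267]]
w (302, 163, 29, 103) 2675.5
w (205, 250, 22, 64) 697.5
w (411, 250, 21, 64) 680.0
exp [317.63313838 167.19624174]
exp [317.69282429 228.80832577]
```

Knife lies flat in place. The scoop handle is centred in the wrist view at column 316, against 318 expected, so I go down and grip.

Request:
step_arm:
  steps:
    - [0, 0, -25, 0, 0, 0]
    - [0, 0, -20, 0, 0, 0]
    - [0, 0, -9, 0, 0, 0]
    - [0, 0, -4, 0, 0, 0]
    - [0, 0, 0, 0, 0, 0]
    - [0, 0, 0, 0, 0, 0]

```text
clock: 15.12
position: [0.5978, 0.0284, 0.0148]
ee_rot: [-3.102, 0.495, -0.002]
force: [0.6, -0.8, 0.5]
width: 0.501
gripper_force: 0.0
```

Request:
step_arm:
  steps:
    - [0, 0, 0, 0, 0, 0]
    - [0, 0, 0, 0, 0, 0]
    - [0, 0, 0, 0, 0, 0]
    - [0, 0, 0, 0, 0, 0]
    - [0, 0, 0, 0, 0, 0]
    - [0, 0, 0, 0, 0, 0]
    - [0, 0, 0, 0, 0, 0]
    - [0, 0, 0, 0, 0, 0]
    - [0, 0, 0, 0, 0, 0]
  gripper: 0
  force: 60

```text
clock: 15.87
position: [0.5973, 0.0282, 0.0139]
ee_rot: [-3.102, 0.495, -0.001]
force: [0.3, 0.4, 3.2]
width: 0.168
gripper_force: 59.9
```

Request:
step_arm:
  steps:
    - [0, 0, 4, 0, 0, 0]
    - [0, 0, 10, 0, 0, 0]
    - [0, 0, 18, 0, 0, 0]
    - [0, 0, 24, 0, 0, 0]
    - [0, 0, 28, 0, 0, 0]
    - [0, 0, 28, 0, 0, 0]
    - [0, 0, 28, 0, 0, 0]
    - [0, 0, 24, 0, 0, 0]
    - [0, 0, 18, 0, 0, 0]
    - [0, 0, 10, 0, 0, 0]
    - [0, 0, 4, 0, 0, 0]
    - [0, 0, 0, 0, 0, 0]
    - [0, 0, 0, 0, 0, 0]

```text
clock: 16.95
position: [0.5964, 0.028, 0.2087]
ee_rot: [3.102, -0.495, -0.002]
force: [0.3, 0.6, -2.8]
width: 0.171
gripper_force: 59.9
```

```bash
cat > sc.py <<'E'
from h import *
from scipy.spatial.transform import Rotation as R
def beads():
    s=observe(); Rm=R.from_rotvec(s['ee_rot']).as_matrix(); p=np.array(s['position'])
    print('tcp',p.round(4),'toolx',Rm[:,0].round(3),'toolz',Rm[:,2].round(3),'f',np.round(s['force'],1),'q',np.round(s['joints'],2))
    return s
E
python3 - <<'E'
from sc import *
s=beads()
t,c=shot("top","t9"); hsv=cv2.cvtColor(t,cv2.COLOR_BGR2HSV)
W=cv2.inRange(hsv,(0,0,120),(179,70,255))
for k in blobs(W,(265,195,330,260))[:2]: print([np.round(onz(c,*p,.225)[:2]*1000).astype(int).tolist() for p in cv2.boxPoints(cv2.minAreaRect(k))])
E
```

```text
tcp [0.5964 0.028  0.2087] toolx [ 0.95  -0.311 -0.001] toolz [-0.002 -0.    -1.   ] f [ 0.3  0.6 -2.8] q [ 0.14  0.44 -0.39  1.64  0.18  1.1  -2.19]
[[457, 109], [567, 72], [545, 7], [435, 45]]
```

Scoop held level with all its load. Carrying it to the stand.

Request:
step_arm:
  steps:
    - [1, -3, 0, 0, 0, 0.012]
    - [3, -7, 0, 0, 0, 0.03]
    - [5, -12, 0, 0, 0, 0.05]
    - [7, -16, 0, 0, 0, 0.065]
    - [7, -17, 0, 0, 0, 0.07]
    - [7, -17, 0, 0, 0, 0.07]
    - [7, -17, 0, 0, 0, 0.07]
    - [7, -17, 0, 0, 0, 0.07]
    - [7, -17, 0, 0, 0, 0.07]
    - [7, -16, 0, 0, 0, 0.065]
    - [6, -13, 0, 0, 0, 0.055]
    - [5, -10, 0, 0, 0, 0.045]
    - [3, -6, 0, 0, 0, 0.03]
    - [1, -2, 0, 0, 0, 0.012]
    - [0, 0, 0, 0, 0, 0]
    - [0, 0, 0, 0, 0, 0]

```text
clock: 18.33
position: [0.6697, -0.1413, 0.209]
ee_rot: [-3.079, -0.62, 0.002]
force: [0.3, 0.4, -2.5]
width: 0.171
gripper_force: 59.9
```

```bash
python3 - <<'E'
from sc import *
s=beads()
p=np.array(s['position'])*1e3; Rm=R.from_rotvec(s['ee_rot']).as_matrix(); h=Rm[:,0]; h[2]=0;h/=np.linalg.norm(h)
print('yaw',np.arctan2(h[1],h[0]),'lip',p-152*h+[0,0,-4])
T=np.linspace(0,1.1,12); prev=None
lip=np.array([529,-201,0]); a=np.array([-h[1],h[0],0])
for t in T:
    lz=206-30*min(1,t/.6); q=lip+h*(152*np.cos(t)-4*np.sin(t))+[0,0,lz+152*np.sin(t)+4*np.cos(t)]
    print(round(t,2),q.round(1),(q-(p if prev is None else prev)).round(1)); prev=q
print('rot/row',-.1*a)
E
```

```text
tcp [ 0.6697 -0.1413  0.209 ] toolx [ 0.922  0.387 -0.001] toolz [-0.001  0.001 -1.   ] f [ 0.3  0.4 -2.5] q [ 0.43  0.6  -0.5   1.4   0.29  1.22 -1.27]
yaw 0.3973475566194605 lip [ 529.50036983 -200.12882934  205.0249482 ]
0.0 [ 669.2 -142.2  210. ] [-0.5 -0.9  1. ]
0.1 [ 668.1 -142.6  220.2] [-1.1 -0.4 10.2]
0.2 [ 665.6 -143.7  230.1] [-2.5 -1.  10. ]
0.3 [ 661.8 -145.3  239.7] [-3.8 -1.6  9.6]
0.4 [ 656.7 -147.4  248.9] [-5.2 -2.2  9.1]
0.5 [ 650.2 -150.1  257.4] [-6.4 -2.7  8.5]
0.6 [ 642.6 -153.3  265.1] [-7.6 -3.2  7.7]
0.7 [ 633.8 -157.   277. ] [-8.8 -3.7 11.9]
0.8 [ 624.  -161.1  287.8] [-9.8 -4.1 10.8]
0.9 [ 613.2 -165.6  297.6] [-10.8  -4.5   9.7]
1.0 [ 601.6 -170.5  306.1] [-11.6  -4.9   8.5]
1.1 [ 589.3 -175.7  313.3] [-12.3  -5.2   7.2]
rot/row [ 0.03869739 -0.09220907 -0.        ]
```

Request:
step_arm:
  steps:
    - [-1.1, -0.4, 10.2, 0.0387, -0.0922, 0]
    - [-2.5, -1, 10, 0.0387, -0.0922, 0]
    - [-3.8, -1.6, 9.6, 0.0387, -0.0922, 0]
    - [-5.2, -2.2, 9.1, 0.0387, -0.0922, 0]
    - [-6.4, -2.7, 8.5, 0.0387, -0.0922, 0]
    - [0, 0, 0, 0, 0, 0]
    - [0, 0, 0, 0, 0, 0]

```text
clock: 18.92
position: [0.6485, -0.1525, 0.2564]
ee_rot: [-2.898, -0.576, -0.736]
force: [-0.6, 0.2, -1.3]
width: 0.17
gripper_force: 59.9
```

```bash
python3 - <<'E'
from sc import *
beads()
E
```

```text
tcp [ 0.6485 -0.1525  0.2564] toolx [0.812 0.336 0.477] toolz [ 0.441  0.183 -0.879] f [-0.6  0.2 -1.3] q [ 0.89  0.4  -0.75  1.77 -0.02  0.65 -0.93]
```

Request:
step_arm:
  steps:
    - [-3.8, -1.6, 3.9, 0.0194, -0.0461, 0]
    - [-3.8, -1.6, 3.8, 0.0194, -0.0461, 0]
    - [-4.4, -1.8, 6, 0.0194, -0.0461, 0]
    - [-4.4, -1.9, 5.9, 0.0194, -0.0461, 0]
    - [-4.9, -2, 5.5, 0.0194, -0.0461, 0]
    - [-4.9, -2.1, 5.3, 0.0194, -0.0461, 0]
    - [0, 0, 0, 0, 0, 0]

```text
clock: 19.5
position: [0.6238, -0.1614, 0.2866]
ee_rot: [-2.704, -0.542, -1.144]
force: [-0.2, -0.1, -1.9]
width: 0.17
gripper_force: 59.9
```

```bash
python3 - <<'E'
from sc import *
beads()
E
```

```text
tcp [ 0.6238 -0.1614  0.2866] toolx [0.643 0.267 0.718] toolz [ 0.661  0.279 -0.696] f [-0.2 -0.1 -1.9] q [ 1.37  0.47 -1.15  1.96 -0.3   0.39 -0.53]
```

Request:
step_arm:
  steps:
    - [-5.3, -2.2, 5, 0.0194, -0.0461, 0]
    - [-5.4, -2.3, 4.7, 0.0194, -0.0461, 0]
    - [-5.8, -2.4, 4.4, 0.0194, -0.0461, 0]
    - [-5.8, -2.5, 4.1, 0.0194, -0.0461, 0]
    - [0, 0, 0, 0, 0, 0]
    - [0, 0, 0, 0, 0, 0]
    - [0, 0, 0, 0, 0, 0]

```text
clock: 20.08
position: [0.606, -0.1664, 0.304]
ee_rot: [-2.567, -0.522, -1.36]
force: [-0.6, 0.5, -0.6]
width: 0.168
gripper_force: 59.9
```

```bash
cat >> sc.py <<'E'
def white():
    # white pixels inside the funnel and on the scoop, seen from above, and in the jar from the side
    t,c=shot("top","tlast"); a,ca=shot("side","slast")
    for n,im,cc,P,rad in(("funnel top",t,c,(.511,-.2165,.12),.055),("jar side",a,ca,(.511,-.2165,.035),.03)):
        u,v=px(cc,P); r=px(cc,np.array(P)+[rad,0,0]); k=int(max(6,np.hypot(*(r-[u,v]))))
        w=im[int(v)-k:int(v)+k+1,int(u)-k:int(u)+k+1]; h=cv2.cvtColor(w,cv2.COLOR_BGR2HSV)
        print(n,(int(u),int(v),k),'mean',w.mean((0,1)).round(),'white',int(cv2.inRange(h,(0,0,185),(179,60,255)).sum()//255))
E
python3 - <<'E'
from sc import *
beads(); white()
E
```

```text
tcp [ 0.606  -0.1664  0.304 ] toolx [0.517 0.218 0.828] toolz [ 0.761  0.326 -0.561] f [-0.6  0.5 -0.6] q [ 1.55  0.54 -1.26  2.06 -0.77  0.31  0.02]
funnel top (392, 215, 18) mean [102. 127. 141.] white 13
jar side (352, 153, 9) mean [100. 122. 130.] white 0
```

```bash
python3 - <<'E'
from sc import *
ca=cams.get_calibration("side"); z=cv2.imread("pics/s7.png"); b=cv2.imread("pics/slast.png")
for P in((.511,-.2165,.09),(.511,-.2165,.02)): print(px(ca,P))
g=lambda i:cv2.cvtColor(i,cv2.COLOR_BGR2GRAY)[134:168:2,338:368:2]
print(g(z));print(g(b))
E
```

```text
[353.9311073  140.04898606]
[352.43064266 156.5608245 ]
[[177 179 169 164 162 160 155 155 153 149 150 149 145 142 138]
 [132 153 169 185 183 166 137 117 110 100 118 156 155 144 139]
 [100 101 105 122 145 159 167 168 156 129 107 147 166 177 171]
 [100  98  99  98 100 101 112 130 156 164 132 103 108 130 151]
 [ 85  96  99 100 100  99  97  98 100 107 102  97  95 101 102]
 [ 70  86  84  89  97 104 102 102  99  98  97  96 101 100  97]
 [ 83  89  81  88  98 105 114 110 100 100 100  97  99  98  98]
 [ 89  91  89  97 106 104 108 106 104 107 103  99 102  99  98]
 [ 90  89  91  97 109 115 121 120 119 114 110 106 110  98  89]
 [ 87  89  85  97 127 153 164 164 161 151 126 107 104  85  76]
 [ 88  84  77 115 161 173 175 174 178 177 165 124  89  72  73]
 [ 90  82  80 134 170 173 177 179 180 179 176 149  86  69  79]
 [ 90  78  83 128 170 173 176 176 177 178 178 150  85  73  79]
 [ 85  80  78  98 144 169 175 178 178 177 166 124  77  71  84]
 [ 81  78  77  83  99 129 150 159 156 149 125  90  74  72  92]
 [ 77  74  76  78  80  86 104 106 106  99  88  79  88  73  95]
 [ 92  80  79  75  78  86  90  83  9
[... 399 characters left out ...]
9  98]
 [ 82  89  80  92  99 107 110 110 102 100 101  96  99  99  97]
 [ 89  90  90  95 101 103 109 107 106 107 104 101 101  98  99]
 [ 89  88  90  96 107 118 130 122 128 131 115 106 102  88  89]
 [ 85  87  84  96 115 126 147 149 145 146 128 110  98  77  74]
 [ 89  85  78 113 148 137 140 147 156 138 128 114  87  70  74]
 [ 90  83  80 132 156 128 123 126 135 123 129 136  85  71  79]
 [ 91  78  84 127 166 158 147 127 126 126 156 148  81  70  80]
 [ 86  79  80  99 144 169 171 151 131 149 158 123  78  70  86]
 [ 78  78  76  82 101 129 151 153 146 146 122  92  74  72  87]
 [ 78  77  77  78  82  88  97 103 105 101  89  78  85  72  94]
 [ 92  79  77  78  77  84  88  83  95  81  79 101  97  76 101]]
```

Beads have dropped into the jar: the jar-floor patch changed from flat white to bead texture. I turn a little toward radial to tip further and shake out any left.

Request:
step_arm:
  steps:
    - [3.2, -7.5, 1, 0, 0, -0.1]
    - [2.4, -7.8, 1, 0, 0, -0.1]
    - [2, -8, 0, 0, 0, -0.1]
    - [0, 0, 0, 0, 0, 0]

```text
clock: 20.52
position: [0.6134, -0.1871, 0.3133]
ee_rot: [-2.708, -0.222, -1.429]
force: [0.3, -0.2, -1.0]
width: 0.17
gripper_force: 59.9
```

```bash
python3 - <<'E'
from sc import *
s=beads(); Rm=R.from_rotvec(s['ee_rot']).as_matrix(); print('lip',np.array(s['position'])*1e3-152*Rm[:,0]+4*Rm[:,2])
E
```

```text
tcp [ 0.6134 -0.1871  0.3133] toolx [0.557 0.094 0.825] toolz [ 0.815  0.13  -0.564] f [ 0.3 -0.2 -1. ] q [ 1.54  0.42 -1.27  2.14 -1.31  0.12  0.32]
lip [ 532.0417241  -200.90162709  185.55669557]
```

Joints are near their limits, so I tip back along the same path and look.

Request:
step_arm:
  steps:
    - [-2, 8, 0, 0, 0, 0.1]
    - [-2.4, 7.8, 0, 0, 0, 0.1]
    - [-3.2, 7.5, 0, 0, 0, 0.1]
    - [11.6, 4.9, -8, -0.0387, 0.0922, 0]
    - [10.8, 4.5, -9, -0.0387, 0.0922, 0]
    - [9.8, 4.1, -10, -0.0387, 0.0922, 0]
    - [8.8, 3.7, -11, -0.0387, 0.0922, 0]
    - [7.6, 3.2, -7.5, -0.0387, 0.0922, 0]
    - [6.4, 2.7, -8, -0.0387, 0.0922, 0]
    - [5.2, 2.2, -8, -0.0387, 0.0922, 0]
    - [3.8, 1.6, -8, -0.0387, 0.0922, 0]
    - [0, 0, 0, 0, 0, 0]
    - [0, 0, 0, 0, 0, 0]

```text
clock: 21.6
position: [0.6626, -0.1389, 0.2479]
ee_rot: [-2.943, -0.646, -0.37]
force: [-0.6, 0.2, -0.8]
width: 0.169
gripper_force: 59.9
```

```bash
python3 - <<'E'
from sc import *
s=beads(); Rm=R.from_rotvec(s['ee_rot']).as_matrix(); print('lip',np.array(s['position'])*1e3-152*Rm[:,0]+4*Rm[:,2])
E
```

```text
tcp [ 0.6626 -0.1389  0.2479] toolx [0.88  0.398 0.258] toolz [ 0.213  0.154 -0.965] f [-0.6  0.2 -0.8] q [ 0.47  0.44 -0.33  1.56 -0.06  0.97 -0.93]
lip [ 529.72037607 -198.83768202  204.81962144]
```

```bash
python3 - <<'E'
from sc import *
s=observe(); C=R.from_rotvec(s['ee_rot'])
y=np.arctan2(.398,.88)
def tgt(y): x=np.array([np.cos(y),np.sin(y),0]);z=np.array([0,0,-1.]);return R.from_matrix(np.c_[x,np.cross(z,x),z])
print((tgt(y)*C.inv()).as_rotvec(), 'yaw to go',-.315-y)
E
```

```text
[-0.15533111  0.2163973  -0.00721766] yaw to go -0.7397423196960093
```

Request:
step_arm:
  steps:
    - [4, 3, -5, -0.0518, 0.0721, -0.0024]
    - [2, 6, 0, -0.0518, 0.0721, -0.0024]
    - [0, 12, 0, -0.0518, 0.0721, -0.0024]
    - [-7, 19, 0, 0, 0, -0.09]
    - [-9, 20, 0, 0, 0, -0.1]
    - [-9, 20, 0, 0, 0, -0.1]
    - [-9, 20, 0, 0, 0, -0.1]
    - [-9, 20, -6, 0, 0, -0.1]
    - [-9, 18, -8, 0, 0, -0.1]
    - [-9, 15, -8, 0, 0, -0.1]
    - [-6, 10, -6, 0, 0, -0.05]
    - [-5, 4, -4, 0, 0, 0]
    - [0, 0, 0, 0, 0, 0]
    - [0, 0, 0, 0, 0, 0]

```text
clock: 22.77
position: [0.5947, 0.0235, 0.2118]
ee_rot: [3.1, -0.496, -0.0]
force: [0.4, -0.1, -0.9]
width: 0.173
gripper_force: 59.9
```

```bash
cat >> sc.py <<'E'
def dump(im,box,s=1):
    x0,y0,x1,y1=box; g=cv2.cvtColor(im,cv2.COLOR_BGR2GRAY)[y0:y1:s,x0:x1:s]
    print('\n'.join(' '.join('%3d'%v for v in r) for r in g))
E
python3 - <<'E'
from sc import *
s=beads()
C=R.from_rotvec(s['ee_rot']);x=np.array([.951,-.311,0]);x/=np.linalg.norm(x);z=np.array([0,0,-1.])
print('fix',(R.from_matrix(np.c_[x,np.cross(z,x),z])*C.inv()).as_rotvec())
t,c=shot("top","t10"); a,ca=shot("side","s10"); old=cv2.imread("pics/t7.png")
hsv=cv2.cvtColor(t,cv2.COLOR_BGR2HSV);W=cv2.inRange(hsv,(0,0,120),(179,70,255))
for k in blobs(W,(265,195,330,260))[:2]: print(cv2.boundingRect(k))
u,v=px(c,(.511,-.2165,.1)).astype(int); print(u,v)
d=cv2.absdiff(t,old).max(2); 
for k in blobs(((d>40)*255).astype(np.uint8),(u-20,v-20,u+21,v+21),2): print('funnel diff',cv2.boundingRect(k),cv2.contourArea(k))
print('scoop now'); dump(t,(284,200,322,246),2)
print('scoop t9'); dump(cv2.imread("pics/t9.png"),(284,200,322,246),2)
print('jar'); dump(a,(338,148,368,166),1)
E
```

```text
tcp [0.5947 0.0235 0.2118] toolx [ 0.95  -0.312  0.   ] toolz [-0.    -0.002 -1.   ] f [ 0.4 -0.1 -0.9] q [-0.04  0.41 -0.12  1.66  0.06  1.08 -2.07]
fix [ 0.00170437 -0.00036144  0.00112145]
(286, 198, 21, 44)
391 216
funnel diff (385, 218, 9, 6) 13.5
funnel diff (390, 215, 3, 4) 3.5
scoop now
 94  98  98  99  99  89 134 155  62  68  74  79  82  84  87  89  91  92  92
 86  87  89  99  99  89 170 156  63  66  73  78  81  84  88  88  91  93  92
 86  86  87  90  94  95 190 206  70  64  71  76  81  85  86  87  89  91  92
 86  85  87  86  86 122 204 228  99  64  70  76  82  83  85  88  91  91  92
 86  88  87  85  87 165 193 231 144  62  70  75  79  83  85  86  89  92  93
 87  86  86  87  94 178 226 232 210  64  67  74  80  82  85  87  88  90  93
 87  87  87  87 112 202 230 232 216  70  67  74  77  80  85  87  88  90  92
 86  85  86  86 157 195 232 231 228  92  64  71  76  80  83  86  89  90  92
 87  86  88  93 180 226 232 232 231 135  64  70  77  79  84  86  86  90  92
 87  88  87 109 192 229 232 232 232 170  62  69  75  79  83  85  87  89  90
 87  87  87 158 205 232 232 232 233 213  65 
[... 4164 characters left out ...]
  86  99 122 145 158 166 171 171 164 151 136 132 138 148 158 161 148 124  95  77  69  73  74  86 105
153 154 150 138 115  97  94 102 121 139 154 163 167 166 161 150 145 150 156 156 146 127 107  86  74  70  72  73  86 106
134 148 157 163 149 131 113 101 105 116 130 141 149 155 154 149 145 145 147 138 122 105  92  78  75  71  70  75  87 110
114 124 138 155 162 161 147 131 112 104 107 114 122 128 131 130 129 125 124 115 102  89  79  77  77  76  71  76  91 111
106 111 117 130 143 155 160 160 143 120 107 102 102 103 103 105 107 103 100  95  87  79  77  85  86  78  73  77  95 116
107 106 109 113 120 131 146 159 159 150 136 121 104  96  92  93  94  91  86  84  80  79  85  93  93  81  73  79  98 117
```

Scoop's visible half is empty and only the spout changed in the funnel. I set the scoop down, then check everything with a clear view.

Request:
step_arm:
  steps:
    - [0, 0, -20, 0, 0, 0]
    - [0, 0, -35, 0, 0, 0]
    - [0, 0, -40, 0, 0, 0]
    - [0, 0, -40, 0, 0, 0]
    - [0, 0, -30, 0, 0, 0]
    - [0, 0, -15, 0, 0, 0]
    - [0, 0, -8, 0, 0, 0]
    - [0, 0, -4, 0, 0, 0]
    - [0, 0, 0, 0, 0, 0]
    - [0, 0, 0, 0, 0, 0]
    - [0, 0, 0, 0, 0, 0]

```text
clock: 23.78
position: [0.5959, 0.025, 0.0212]
ee_rot: [3.101, -0.496, 0.003]
force: [0.7, 1.6, -1.4]
width: 0.17
gripper_force: 59.9
```

Request:
step_arm:
  steps:
    - [0, 0, -3, 0, 0, 0]
    - [0, 0, -2, 0, 0, 0]
    - [0, 0, -1.5, 0, 0, 0]
    - [0, 0, 0, 0, 0, 0]
    - [0, 0, 0, 0, 0, 0]

```text
clock: 24.2
position: [0.5951, 0.025, 0.0138]
ee_rot: [3.101, -0.496, 0.0]
force: [0.1, 0.3, 4.2]
width: 0.168
gripper_force: 59.9
```

Request:
step_arm:
  steps:
    - [0, 0, 0, 0, 0, 0]
    - [0, 0, 0, 0, 0, 0]
    - [0, 0, 0, 0, 0, 0]
    - [0, 0, 0, 0, 0, 0]
    - [0, 0, 0, 0, 0, 0]
    - [0, 0, 0, 0, 0, 0]
    - [0, 0, 0, 0, 0, 0]
  gripper: 0.5

```text
clock: 24.78
position: [0.5946, 0.025, 0.0131]
ee_rot: [3.101, -0.495, -0.001]
force: [0.2, 0.4, 0.1]
width: 0.497
gripper_force: 0.0
```

Request:
step_arm:
  steps:
    - [0, 0, 10, 0, 0, 0]
    - [0, 0, 25, 0, 0, 0]
    - [0, 0, 40, 0, 0, 0]
    - [0, 0, 40, 0, 0, 0]
    - [0, 0, 40, 0, 0, 0]
    - [-35, 10, 20, 0, 0, 0]
    - [-38, 10, 10, 0, 0, 0]
    - [-38, 10, 0, 0, 0, 0]
    - [-38, 10, 0, 0, 0, 0]
    - [-30, 10, 0, 0, 0, 0]
    - [-20, 30, 0, 0, 0, 0]
    - [0, 40, 0, 0, 0, 0]
    - [0, 40, 0, 0, 0, 0]
    - [0, 40, 0, 0, 0, 0]
    - [0, 40, 0, 0, 0, 0]
    - [0, 0, 0, 0, 0, 0]
    - [0, 0, 0, 0, 0, 0]

```text
clock: 26.2
position: [0.395, 0.2674, 0.1987]
ee_rot: [3.103, -0.488, -0.001]
force: [0.3, -0.7, -0.1]
width: 0.5
gripper_force: 0.0
```

```bash
python3 - <<'E'
from sc import *
s=beads()
t,c=shot("top","t11"); a,ca=shot("side","s11")
hsv=cv2.cvtColor(t,cv2.COLOR_BGR2HSV);W=cv2.inRange(hsv,(0,0,120),(179,70,255));Y=cv2.inRange(hsv,(15,90,90),(35,255,255))
for n,m,b,z in(("scoop",W,(280,190,330,250),.03),("shandle",Y,(290,165,330,215),.044),("blade",W,(232,215,265,275),.011),("handle",Y,(225,185,260,270),.02)):
    for k in blobs(m,b)[:2]: print(n,[np.round(onz(c,*p,z)[:2]*1000).astype(int).tolist() for p in cv2.boxPoints(cv2.minAreaRect(k))])
print('white blobs');
for k in blobs(W,(100,95,555,395),6): print(cv2.boundingRect(k),end=' ')
print('\nscoop'); dump(t,(284,200,322,246),2)
print('funnel'); dump(t,(374,196,412,236),2)
print('funnel before'); dump(cv2.imread("pics/t7.png"),(374,196,412,236),2)
E
```

```text
tcp [0.395  0.2674 0.1987] toolx [ 0.952 -0.307 -0.001] toolz [-0.001 -0.001 -1.   ] f [ 0.3 -0.7 -0.1] q [-0.44  0.25 -0.32  1.94  0.09  0.97 -2.69]
scoop [[467, 120], [570, 84], [539, -1], [436, 36]]
shandle [[551, 48], [630, 20], [625, 5], [546, 33]]
blade [[488, 274], [494, 248], [400, 225], [394, 252]]
handle [[593, 289], [597, 273], [496, 249], [493, 265]]
white blobs
(100, 110, 135, 143) (100, 230, 126, 165) (375, 196, 40, 39) (277, 271, 42, 41) (517, 336, 35, 34) (288, 203, 31, 39) (436, 250, 27, 27) (478, 157, 37, 46) (340, 133, 19, 20) (218, 126, 22, 21) (239, 227, 12, 30) (356, 355, 10, 40) (518, 159, 27, 8) (345, 352, 7, 7) (197, 318, 7, 8) (539, 194, 4, 13) (296, 353, 6, 6) (256, 271, 6, 6) (305, 338, 9, 6) (443, 189, 5, 48) (295, 345, 6, 7) 
scoop
 99 100 100 100 101  99 100 100 100 101  97 104 201 206 132 100 100 100 101
 99 100 100 101  99 101 100 100  99 100  96 139 207 200 108 100 100 101 100
 99 101 100 100 100 102  99 128 116  92  77 167 208 175 100 100 100 101 101
100 100  99 101  99 101 106 183 179 181 195 192 204 139  95  99  99 101 101
 99  99 101 100 100  99 
[... 3780 characters left out ...]
 155 158 157 149
212 151 148 147 147 173 186 186 187 187 182 103 101 151 154 154 156 156 146
211 149 145 146 146 158 185 186 187 187 169  91 126 151 151 153 154 155 150
213 150 145 145 144 147 160 182 187 186 138 109 148 149 149 149 153 154 150
213 160 146 146 143 141 142 143 160 160 135 144 146 147 150 149 151 152 150
204 163 143 143 143 143 142 141 142 142 141 144 144 146 146 149 150 151 152
196 129 180 144 144 144 141 142 143 142 142 143 144 145 145 150 149 150 161
219 214 205 165 142 143 144 143 142 141 141 142 144 145 144 148 147 154 159
218 219 215 168 178 142 140 122 140 138 132 127 142 143 146 147 160 161 212
213 199 190 184 170 163 138 128 124 122 122 116 114 120 123 138 125 164 219
```

```bash
python3 - <<'E'
from sc import *
c=cams.get_calibration("top");ca=cams.get_calibration("side")
print('hand px',px(c,(.395,.267,.2)),px(c,(.395,.267,.3)))
t0,t=cv2.imread("pics/top0.png"),cv2.imread("pics/t11.png");a0,a=cv2.imread("pics/side0.png"),cv2.imread("pics/s11.png")
br=lambda n,o:((n.min(2).astype(int)-o.min(2)>35)*255).astype(np.uint8)   # newly white
for n,m in(('top',br(t,t0)),('side',br(a,a0))):
    print(n,[(cv2.boundingRect(k)) for k in blobs(m,(80,60,600,398),4)])
print('jar px',px(ca,(.511,-.2165,.03)),px(ca,(.511,-.2165,.09)))
for z in(.03,.05,.07,.1): print(z,(onz(c,387.5,217,z)[:2]*1e3-[511,-216.5]).round(1),px(c,(.511,-.2165,z)).round(1))
for n,o,P in(('bird',(299,132),.04),('bottle',(349,143),.1),('pot',(449,263),.1)):
    x,y=o;p=t0[y-18:y+19,x-18:x+19];r=cv2.matchTemplate(t[y-28:y+29,x-28:x+29],p,cv2.TM_CCOEFF_NORMED);_,mx,_,l=cv2.minMaxLoc(r);print(n,mx,l[0]-10,l[1]-10)
print('jar top now'); dump(t,(380,207,402,227),1)
E
```

```text
hand px [226.83008319 259.21135881] [219.84449841 260.57070892]
top [(524, 331, 35, 37), (593, 316, 7, 52), (566, 338, 6, 19), (308, 210, 9, 24), (560, 327, 10, 6), (384, 215, 6, 6), (410, 225, 4, 9), (411, 198, 4, 9), (415, 226, 3, 9), (417, 198, 2, 9), (356, 355, 4, 6), (373, 204, 2, 9), (443, 190, 2, 8)]
side [(340, 220, 22, 16), (457, 208, 33, 14), (339, 97, 23, 8), (317, 215, 11, 10), (446, 192, 19, 16), (374, 75, 8, 11), (503, 202, 4, 10), (419, 67, 8, 5), (460, 191, 12, 17), (474, 194, 9, 15), (591, 178, 4, 10), (597, 151, 3, 14), (594, 167, 5, 5)]
jar px [352.63796714 154.27932564] [353.9311073  140.04898606]
0.03 [ 2.2 -1.2] [387.1 217.7]
0.05 [1.1 2.4] [388.3 217.3]
0.07 [-0.   6.1] [389.4 217. ]
0.1 [-1.7 11.6] [391.3 216.4]
bird 0.9975634217262268 0 0
bottle 0.9995662569999695 0 0
pot 0.9220443964004517 0 0
jar top now
149 149 151 151 151 153 154 154 154 154 155 155 157 157 156 157 156 156 158 158 158 158
149 149 149 151 151 152 153 154 155 152 150 150 153 154 155 156 156 157 157 159 157 157
148 147 148 149 150 151 153 162 164 135 121 106 106 119 140 155 155 155 157 158 1
[... 802 characters left out ...]
 142 142 147 156 156 173 205 200 173 167 176 190 197 186 143  97  85 108 147 147 147
141 141 141 142 146 149 154 173 170 191 197 176 144 147 145 108  88  90 121 144 146 145
141 141 139 140 146 151 148 149 144 171 171 147 135 146 148 105  86 111 143 143 142 144
140 140 140 140 142 142 141 134 125 161 163 139 130 132 128  93 106 139 144 143 143 144
140 140 140 139 138 138 137 128 111 134 146 131 123 110 102 114 131 141 141 142 143 144
141 139 139 137 139 137 136 135 131 132 134 131 134 134 129 134 139 140 141 143 142 143
139 138 138 137 137 138 138 137 136 136 135 137 138 139 137 139 138 140 141 141 141 143
137 137 139 137 139 138 138 137 136 136 138 139 137 137 137 139 139 140 140 141 141 142
```

```bash
python3 - <<'E'
from sc import *
c=cams.get_calibration("top"); xs=np.array([-.076,-.997,0]); H=np.array([.506,-.2813,.165])
for th in(1.3,1.5,1.6,1.7,1.8,1.9): print(th,px(c,H-130e-3*np.cos(th)*xs+[0,0,.13*np.sin(th)]).round(1))
s=observe(); print(np.abs(s['dq']).max(),s['force'],s['clock'])
E
```

```text
1.3 [416.5 212.6]
1.5 [426.6 213. ]
1.6 [431.6 213.3]
1.7 [436.4 213.6]
1.8 [441.  213.9]
1.9 [445.4 214.3]
0.01985137817403809 [ 0.15036013 -0.86297571  0.28291126] 26.3
```

The cover's edge is at column 443–447, so its angle is about 1.85 rad. The scoop and funnel cone are empty, there are no stray beads on the table, and the bystanders have not moved. Handing in.

```bash
python3 -c "
from cell import job
print(job.sign_off())"
```

```text
the job is handed in; nothing more can be done
None
```

I handed in the job at about 26 s of robot time; by my camera checks the cover stands open at about 1.85 rad, the knife lies flat, the scoop is empty and upright, and the bystanders have not moved, but "all six beads in the jar" is inferred from the empty scoop and funnel and no stray beads, and the hand-in returned no verdict.

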